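# Find the rocking jar lid and press it home

## Robot

A 6-joint arm with a two-finger parallel gripper is mounted at the origin on the work surface. World frame = base frame: x ahead of the robot, y to its left, z up, the work surface at z = 0. Lengths are in m, angles in rad, forces in N, time in s.
With the tool pointing down it reaches from about 0.35 to 0.975 m from the base axis. Payload 4.9 kg.
Tool frame: the origin (TCP) lies at the very end of the fingers, on their centre line; the grasp point (between the pads) lies 19 mm behind it (manip.hold_point_z is the distance from the TCP to the grasp point, in m); z points along the fingers, y is the direction in which the jaws open and shut (so a half turn about z gives the same grasp; the last joint's range is limited). The gripper opens to 85 mm and grips with 20 to 120 N. Pads are 22 mm wide; open, the fingers measure 114 mm over their backs; the gripper's body (76 mm by 85 mm) begins 54 mm behind the grasp point. The pads swing forward as they close: fully open they stand 13 mm farther back than shut.
Start: joints at [-1.442, 0.053, 1.613, -0, 1.476, -0.119], TCP at [0.153, -0.606, 0.231] pointing down, gripper open.
Joint ranges: [-3.01, 3.01], [-1.01, 2.22], [0.06, 2.58], [-1.02, 4.17], [0.09, 2.62], [-3.14, 3.14]. Speed limits (rad/s): [2.57, 2.57, 3.14, 3.14, 3.14, 3.14].

## Interface

Orientations are given as a unit quaternion [w, x, y, z].
In Python, from plant import monitor, grab_frame, camera_params, ticket, manip gives the robot as it stands.
- The arm moves only by the tool play_rows, never from a script. Its argument "commands" is a list of rows, each an object of numbers: "dx", "dy", "dz": the shift along the tool's x, y, z in cm; "rx", "ry", "rz": the turn, a rotation vector about the tool's x, y, z in rad; "claw": the closure, from 0 (fully open) to 1 (shut). In form: [{"dx": .., "dy": .., "dz": .., "rx": .., "ry": .., "rz": .., "claw": ..}, ...]. A call has 1 to 5 rows; each row is the pose to reach, as a shift and turn from the pose measured when the call began, along the tool's axes at that moment; what a row does not reach only later rows make up. A row lasts 1/10 s, in which the tool goes at most 50 mm and 8.59 degrees, less where a joint would pass 70% of its speed; a pose out of reach is approached as far as the arm can. A call with a gripper value outside its range is refused whole. The fingers move at their own pace and stop on an object; the grip force is fixed at half the most. Time passes only in rows, so rows that repeat a pose let the fingers close. It gives the time, the measured TCP pose, the force and the opening at its end, in the units of the state.
- monitor.state(): the state, without advancing time (a new reading comes with each control period).
- grab_frame(name): name is "scene" or "top" or "wrist"; returns the picture (480x640x3 uint8, blue, green, red); there is no depth.
- camera_params(name): a dict with "fx", "fy", "cx", "cy" (pixels), "k1" (the pictures are not rectified: a ray, as slopes to the right and down, at radius r is drawn at 1 + k1 r^2 times it, then the intrinsics apply), "rvec" (rotation vector, rad) and "tvec" (3), from world to camera coordinates, as OpenCV has them; the wrist camera has in their place "tool_from_camera" (4x4, takes a point from camera to tool coordinates, whose origin is the TCP and whose axes are the flange's). Camera axes: x right, y down, z forward; pixel columns grow to the right and rows downward; lengths in m; the calibration is good to about 2 mm. A picture is of the moment at which its call begins: read the wrist's pose just before it. camera_params takes no time and is no camera call.
- ticket.job_done(): hands the job in, once; it reports no verdict.
The state is a dict: "time": time; "joint_pos": joint angles; "joint_vel": joint speeds; "joint_efforts": joint torques, N m; "tool_pos": TCP position; "tool_rot": TCP orientation; "contact_force": force on the tool from outside, world axes, zero at the start; "ft_torque": the same for the moment, N m; "gripper_width": opening from 0.0 (shut) to 1.0 (fully open).
Only numpy, scipy, OpenCV 4.12 (cv2) and the standard library are available. Lean on these libraries where they do the work, as an engineer would, in place of code of your own. Each camera call takes 0.05 s, during which the arm holds its last target.

## Task

One of the four storage-jar lids on the vanity has not been pushed down onto its seal: pressed near its edge it rocks, while the other three are firm. Press the lids with a fingertip to find it, then push that lid fully home, and finish with your fingertip still resting firmly on that lid to hold it down while the seal takes. Do not pick anything up, and leave the other things standing where they are.

Things in the scene. Friction and masses are not known exactly. Their poses are not given: they have to be found in the camera images.
- lid_a_top (a point): Centre of the top of the lid of jar_a, z up; one of four identical round lids. Bamboo, 90 mm across, a flat top with a skirt that reaches 18 mm down outside the jar's rim and hides the joint, so a lid that stands high looks like the others.
- lid_b_top (a point): Centre of the top of the lid of jar_b, z up; one of four identical round lids. Of the four lids three (not told which) are fully home: pressed anywhere they give less than 1 mm. The fourth stands about 5 mm too high, level, on its rubber seal.
- lid_c_top (a point): Centre of the top of the lid of jar_c, z up; one of four identical round lids. Pressed 25 to 40 mm off its centre, the high lid rocks: the pressed edge dips 3 to 6 mm under 2 to 5 N, then stops; the far edge rises; released, it springs back level.
- lid_d_top (a point): Centre of the top of the lid of jar_d, z up; one of four identical round lids. Pressed at its middle, the high lid resists, slides down at about 9 N, stops hard when home and stays there. 12 to 20 N is enough and harms nothing.
- jar_a: White ceramic jar, upright cylinder 82 mm across, held fast on the vanity top by a suction foot 92 mm across, so it does not move; origin at the centre of its underside, z up. The four jars differ in height: with its lid each stands between 75 and 115 mm high; for each one's present height see its lid top.
- jar_b: White ceramic jar, upright cylinder 82 mm across, held fast on the vanity top by a suction foot 92 mm across, so it does not move; origin at the centre of its underside, z up. The four jars differ in height: with its lid each stands between 75 and 115 mm high; for each one's present height see its lid top.
- jar_c: White ceramic jar, upright cylinder 82 mm across, held fast on the vanity top by a suction foot 92 mm across, so it does not move; origin at the centre of its underside, z up. The four jars differ in height: with its lid each stands between 75 and 115 mm high; for each one's present height see its lid top.
- jar_d: White ceramic jar, upright cylinder 82 mm across, held fast on the vanity top by a suction foot 92 mm across, so it does not move; origin at the centre of its underside, z up. The four jars differ in height: with its lid each stands between 75 and 115 mm high; for each one's present height see its lid top.
- denture_cup: Bystander: pink plastic denture cup with ribbed screw-on lid, 90 mm across, 90 mm high, loose; origin at the centre of its underside.
- mug: Bystander: white ceramic mug, 82 mm across, 95 mm high, handle on its +y side (to about 75 mm from the axis), loose; origin at the centre of its underside.
- glasses_case: Bystander: black glasses case lying along its x, 160 x 62 x 41 mm, loose; origin at the centre of its underside.
- denture_brush: Bystander: white double-headed denture brush lying along its x, 170 mm long, 12 mm high, heads towards +x, loose; origin near its middle, on the underside.
Mind the look-alikes: they are no part of the job. Leave any blue or green look-alike of the jar_a alone. What is shaped like the jar_b but purple is not meant.

How it is judged:
At the end, for the whole second after the job is handed in: The lid that stood high has gone down to its stop (by more than 4 mm) and the fingers still press on it from above with more than 1.5 N; the other three lids are as they were (within 1.5 mm), all lids level within 0.03 rad; the other things within 25 mm of where they stood (((distance of lid_a_top from where it was at the start of the episode above 0.004 m and contact force between the fingers and jar_a above 1.5 N and horizontal distance between the grasp point and lid_a_top below 0.045 m and z of the grasp point in the frame of lid_a_top above 0.004 m and distance of each of lid_b_top, lid_c_top, lid_d_top from where it was at the start of the episode below 0.0015 m) or (distance of lid_b_top from where it was at the start of the episode above 0.004 m and contact force between the fingers and jar_b above 1.5 N and horizontal distance between the grasp point and lid_b_top below 0.045 m and z of the grasp point in the frame of lid_b_top above 0.004 m and distance of each of lid_a_top, lid_c_top, lid_d_top from where it was at the start of the episode below 0.0015 m) or (distance of lid_c_top from where it was at the start of the episode above 0.004 m and contact force between the fingers and jar_c above 1.5 N and horizontal distance between the grasp point and lid_c_top below 0.045 m and z of the grasp point in the frame of lid_c_top above 0.004 m and distance of each of lid_a_top, lid_b_top, lid_d_top from where it was at the start of the episode below 0.0015 m) or (distance of lid_d_top from where it was at the start of the episode above 0.004 m and contact force between the fingers and jar_d above 1.5 N and horizontal distance between the grasp point and lid_d_top below 0.045 m and z of the grasp point in the frame of lid_d_top above 0.004 m and distance of each of lid_a_top, lid_b_top, lid_c_top from where it was at the start of the episode below 0.0015 m)) and angle between each of lid_a_top, lid_b_top, lid_c_top, lid_d_top's own z axis and vertical below 0.03 rad and distance of each of denture_cup, mug, glasses_case, denture_brush from where it was at the start of the episode below 0.025 m); the arm keeps its last pose, push and grip.
It fails at once if a lid is pulled up (distance of any of lid_a_top, lid_b_top, lid_c_top, lid_d_top from where it was at the start of the episode above 0.008 m).
It fails at once if the denture cup, mug, glasses case or brush is picked up, knocked over or shoved aside (height (world z) of any of denture_cup, mug, glasses_case, denture_brush above 0.015 m or angle between any of denture_cup, mug, glasses_case, denture_brush's own z axis and vertical above 0.3 rad or distance of any of denture_cup, mug, glasses_case, denture_brush from where it was at the start of the episode above 0.04 m).
It also fails if it takes over 54 s, if anything falls off the work surface, if the arm or the gripper's body presses on something with over 40 N, if the wrist force passes 120 N, or if a joint passes its speed limit or range.

## Working session

There is one attempt and no reset: what is moved stays moved. The work goes in short steps, Python scripts to look and compute and a tool call to move; the robot and the scene stay as the last step left them, time stands still between calls to the robot, and variables do not carry over. Pictures are saved under pics/ and viewed, and the job is handed in when it is done.

Besides the shell and the picture viewer there is one more tool, called after "Request:" as name(argument=value, ...), one argument or row to a line, values as JSON. play_rows: Moves the arm, as the interface text tells. Its arguments: {"type":"object","properties":{"commands":{"type":"array"}},"required":["commands"]}

```bash
mkdir -p pics; ls; python3 - <<'E'
from plant import monitor, grab_frame, camera_params, ticket, manip
import cv2
for n in ["scene","top","wrist"]:
    print(n,camera_params(n))
print(monitor.state()); print(manip.hold_point_z)
for n in ["scene","top"]:
    cv2.imwrite(f"pics/{n}0.png",grab_frame(n))
E
```

```text
pics
scene {'fx': 532.2762317713269, 'fy': 532.2762317713269, 'cx': 317.26029570956024, 'cy': 240.59521441609672, 'k1': -0.0732242191579516, 'rvec': array([ 1.04723768,  2.40312864, -1.06323257]), 'tvec': array([ 0.36276726, -0.20439754,  1.73460954])}
top {'fx': 489.0780959064828, 'fy': 489.0780959064828, 'cx': 323.5730690630157, 'cy': 239.71113643815278, 'k1': -0.020923565683631608, 'rvec': array([ 2.20400473, -2.15031395,  0.090538  ]), 'tvec': array([-0.02472126,  0.52377845,  1.27445475])}
wrist {'fx': 337.31953984017116, 'fy': 337.31953984017116, 'cx': 318.9097795980333, 'cy': 242.32161432690066, 'k1': -0.01808966589310178, 'tool_from_camera': array([[ 6.52763540e-04, -9.49284286e-01, -3.14418380e-01,
         7.96367344e-02],
       [ 9.99999675e-01,  7.68591358e-04, -2.44414372e-04,
        -1.59694537e-04],
       [ 4.73677972e-04, -3.14418118e-01,  9.49284479e-01,
        -1.41892184e-01],
       [ 0.00000000e+00,  0.00000000e+00,  0.00000000e+00,
         1.00000000e+00]])}
{'time': 0.0, 'joint_pos': array([-1.44197762e+00,  5.33722602e-02,  1.61429086e+00,  1.40175751e-05,
        1.47595955e+00, -1.18992218e-01]), 'joint_vel': array([ 0.00128537, -0.00022489, -0.00020229,  0.00161176, -0.00023064,
       -0.00092017]), 'joint_efforts': array([-4.01952420e-04, -3.93677616e+01, -3.70177853e+01, -4.10254358e-05,
        6.98913209e-03,  1.87740831e-06]), 'tool_pos': array([ 0.15323146, -0.60529566,  0.23005532]), 'tool_rot': array([-1.01502882e-03,  9.92333106e-01,  1.23587932e-01,  1.98957433e-06]), 'contact_force': array([ 0.37362739, -0.10292137,  0.10978467]), 'ft_torque': array([-0.02591504,  0.0077402 , -0.03295197]), 'gripper_width': 0.9982823173162959}
0.0187
```

View pics/scene0.png

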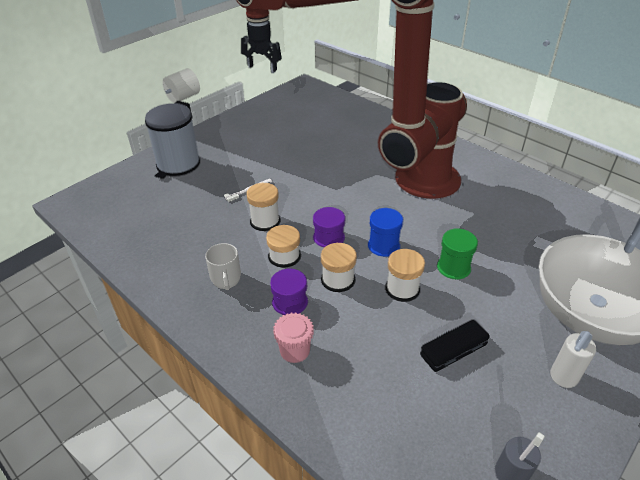

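View pics/top0.png

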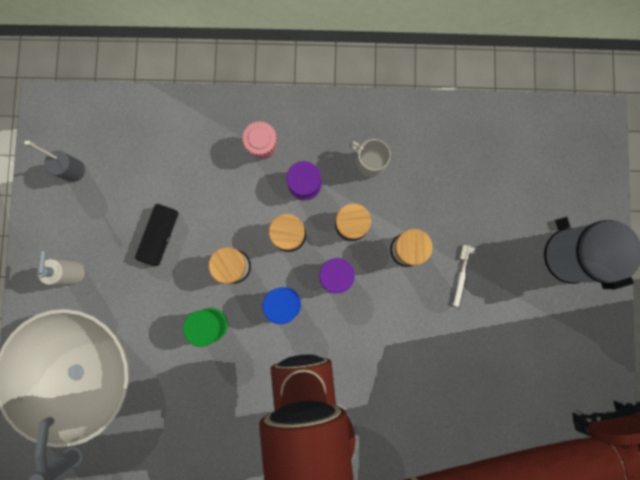

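```bash
cat > h.py <<'E'
from plant import monitor, grab_frame, camera_params, ticket, manip
import cv2, numpy as np
from scipy.optimize import least_squares
from scipy.spatial.transform import Rotation as R
def proj(name,P):
    c=camera_params(name); P=np.asarray(P,float)
    K=np.array([[c['fx'],0,c['cx']],[0,c['fy'],c['cy']],[0,0,1]])
    d=np.array([c['k1'],0,0,0,0.])
    return cv2.projectPoints(P.reshape(-1,1,3),c['rvec'],c['tvec'],K,d)[0].reshape(-1,2)
t=np.linspace(0,2*np.pi,60,endpoint=False)
circ=np.c_[.045*np.cos(t),.045*np.sin(t),0*t]
def hull(name,p):
    return cv2.convexHull(np.float32(np.r_[proj(name,p+circ),proj(name,p+circ-[0,0,.018])]))
def cen(h):
    m=cv2.moments(h); return np.array([m['m10']/m['m00'],m['m01']/m['m00']]),m['m00']
def blobs(im):
    hsv=cv2.cvtColor(im,cv2.COLOR_BGR2HSV)
    m=cv2.inRange(hsv,(8,90,90),(25,255,255))
    m=cv2.morphologyEx(m,cv2.MORPH_CLOSE,np.ones((3,3)))
    n,l,s,c=cv2.connectedComponentsWithStats(m)
    return [(c[i],s[i][4]) for i in range(1,n) if s[i][4]>300]
E
python3 - <<'E'
from h import *
for n in ["scene","top"]:
    im=cv2.imread(f"pics/{n}0.png"); print(n,[(c.round(1).tolist(),int(a)) for c,a in blobs(im)])
E
```

```text
scene [([262.1, 194.5], 623), ([282.8, 238.1], 751), ([338.1, 257.2], 856), ([405.8, 263.8], 902), ([207.7, 395.1], 6085)]
top [([352.8, 220.8], 997), ([286.5, 231.8], 1039), ([413.2, 246.8], 1075), ([226.7, 264.9], 1081)]
```

```bash
python3 - <<'E'
from h import *
S=[(262.1,194.5,623),(282.8,238.1,751),(338.1,257.2,856),(405.8,263.8,902)]
T=[(413.2,246.8,1075),(352.8,220.8,997),(286.5,231.8,1039),(226.7,264.9,1081)]
for s,t_ in zip(S,T):
    f=lambda p:np.r_[cen(hull("scene",p))[0]-s[:2],cen(hull("top",p))[0]-t_[:2]]
    r=least_squares(f,[.5,0,.1],diff_step=1e-3,x_scale=.1)
    print(r.x.round(4),r.fun.round(2),cen(hull("scene",r.x))[1],s[2],cen(hull("top",r.x))[1],t_[2])
# overlay in large crop
E
python3 - <<'E'
from h import *
a=cv2.imread("pics/scene0.png")[150:350,180:480]; cv2.imwrite("pics/c1.png",cv2.resize(a,None,fx=2.6,fy=2.6,interpolation=cv2.INTER_CUBIC))
E
```

```text
[ 0.5061 -0.2361  0.1066] [ 0.34  0.04  0.22 -0.2 ] 632.677088339231 623 1068.2697692196816 1075
[ 0.5715 -0.0862  0.0743] [ 0.31  0.03  0.23 -0.2 ] 757.1583127076738 751 988.1960451742634 997
[0.5375 0.0816 0.0891] [ 0.35  0.01  0.27 -0.22] 867.1105225463398 856 1015.0572074565571 1039
[0.4498 0.2278 0.0997] [ 0.31 -0.02  0.26 -0.19] 919.1015278070699 902 1065.8234106713207 1081
```

View pics/c1.png

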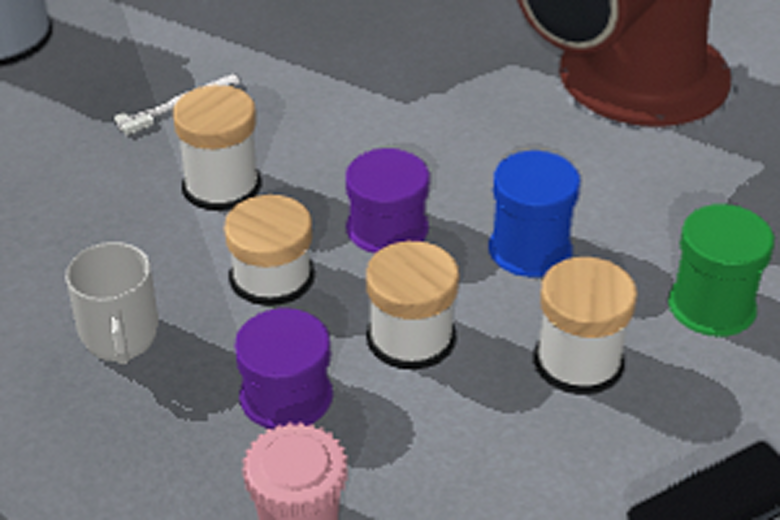

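```bash
cat >> h.py <<'E'
L={1:[.5061,-.2361,.1066],2:[.5715,-.0862,.0743],3:[.5375,.0816,.0891],4:[.4498,.2278,.0997]}
def to(p):
    s=monitor.state(); q=s['tool_rot']; r=R.from_quat([q[1],q[2],q[3],q[0]])
    print('t',round(s['time'],2),'pos',s['tool_pos'].round(4),'F',s['contact_force'].round(2),'grip',round(s['gripper_width'],2))
    print('delta cm',(r.inv().apply(np.array(p)-s['tool_pos'])*100).round(2), 'level rotvec', (r.inv()*R.from_quat([.99233,.12359,0,0])).as_rotvec().round(4))
E
python3 -c "
from h import *
to([.476,-.236,.16])"
```

```text
t 0.1 pos [ 0.1532 -0.6054  0.2302] F [-0.12  0.18 -0.4 ] grip 1.0
delta cm [ 40.35 -27.88   7.08] level rotvec [-0.0018 -0.0002 -0.0001]
```

Request:
play_rows(
  commands=[
    {"dx":20.2,"dy":-13.9,"dz":2,"claw":1},
    {"dx":20.2,"dy":-13.9,"dz":2,"claw":1},
    {"dx":20.2,"dy":-13.9,"dz":2,"claw":1},
    {"dx":20.2,"dy":-13.9,"dz":2,"claw":1},
    {"dx":20.2,"dy":-13.9,"dz":2,"claw":1},
  ],
)

```text
invalid input
```

```bash
python3 -c "
from h import *
to([.476,-.236,.14])"
```

```text
t 0.1 pos [ 0.1532 -0.6054  0.2302] F [-0.12  0.18 -0.4 ] grip 1.0
delta cm [ 40.35 -27.88   9.08] level rotvec [-0.0018 -0.0002 -0.0001]
```

Request:
play_rows(
  commands=[
    {"dx":20.2,"dy":-13.9,"dz":2.0,"rx":0.0,"ry":0.0,"rz":0.0,"claw":1.0},
    {"dx":20.2,"dy":-13.9,"dz":2.0,"rx":0.0,"ry":0.0,"rz":0.0,"claw":1.0},
    {"dx":20.2,"dy":-13.9,"dz":2.0,"rx":0.0,"ry":0.0,"rz":0.0,"claw":1.0},
    {"dx":20.2,"dy":-13.9,"dz":2.0,"rx":0.0,"ry":0.0,"rz":0.0,"claw":1.0},
    {"dx":20.2,"dy":-13.9,"dz":2.0,"rx":0.0,"ry":0.0,"rz":0.0,"claw":1.0},
  ],
)

```text
time: 0.6
tool_pos: [0.3158, -0.4189, 0.2097]
tool_rot: [-0.001, 0.992, 0.124, -0.0]
contact_force: [0.4, -0.0, -0.2]
gripper_width: 0.141
```

```bash
python3 -c "
from h import *
to([.476,-.236,.14])"
```

```text
t 0.6 pos [ 0.3158 -0.4189  0.2097] F [ 0.41 -0.04 -0.18] grip 0.14
delta cm [ 20.01 -13.79   7.02] level rotvec [-0.0026 -0.0003 -0.0001]
```

Request:
play_rows(
  commands=[
    {"dx":20.0,"dy":-13.8,"dz":3.0,"rx":0.0,"ry":0.0,"rz":0.0,"claw":1.0},
    {"dx":20.0,"dy":-13.8,"dz":3.0,"rx":0.0,"ry":0.0,"rz":0.0,"claw":1.0},
    {"dx":20.0,"dy":-13.8,"dz":3.0,"rx":0.0,"ry":0.0,"rz":0.0,"claw":1.0},
    {"dx":20.0,"dy":-13.8,"dz":3.0,"rx":0.0,"ry":0.0,"rz":0.0,"claw":1.0},
    {"dx":20.0,"dy":-13.8,"dz":3.0,"rx":0.0,"ry":0.0,"rz":0.0,"claw":1.0},
  ],
)

```text
time: 1.1
tool_pos: [0.4767, -0.2339, 0.1795]
tool_rot: [-0.001, 0.992, 0.124, -0.0]
contact_force: [0.3, 0.6, -0.5]
gripper_width: 0.0
```

```bash
python3 -c "
from h import *
to([.476,-.236,.112])
cv2.imwrite('pics/w1.png',grab_frame('wrist'))"
```

```text
t 1.1 pos [ 0.4767 -0.2339  0.1795] F [ 0.33  0.6  -0.48] grip 0.0
delta cm [-0.12  0.21  6.75] level rotvec [-0.003  -0.0001  0.0002]
```

View pics/w1.png

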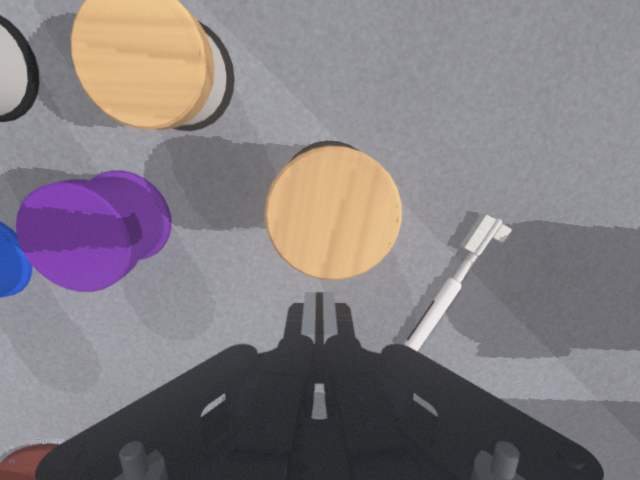

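```bash
python3 - <<'E'
from h import *
c=camera_params('wrist');s=monitor.state();q=s['tool_rot'];r=R.from_quat([q[1],q[2],q[3],q[0]])
K=np.array([[c['fx'],0,c['cx']],[0,c['fy'],c['cy']],[0,0,1]])
im=cv2.imread('pics/w1.png')
print([(a.round(1).tolist(),n) for a,n in blobs(im)])
for px in [(333.,212.)]:
    u=cv2.undistortPoints(np.array([[px]]),K,np.array([c['k1'],0,0,0,0.])).ravel()
    T=c['tool_from_camera'];d=r.apply(T[:3,:3]@[u[0],u[1],1]);o=s['tool_pos']+r.apply(T[:3,3])
    print(o+d*(.1066-o[2])/d[2])
E
```

```text
[([142.3, 60.6], np.int32(15225)), ([332.9, 212.4], np.int32(14117))]
[ 0.51052983 -0.22935953  0.1066    ]
```

Request:
play_rows(
  commands=[
    {"dx":-0.1,"dy":0.2,"dz":2.0,"rx":0.0,"ry":0.0,"rz":0.0,"claw":1.0},
    {"dx":-0.1,"dy":0.2,"dz":2.0,"rx":0.0,"ry":0.0,"rz":0.0,"claw":1.0},
    {"dx":-0.1,"dy":0.2,"dz":2.0,"rx":0.0,"ry":0.0,"rz":0.0,"claw":1.0},
  ],
)

```text
time: 1.45
tool_pos: [0.4785, -0.2306, 0.1577]
tool_rot: [-0.004, 0.992, 0.126, 0.0]
contact_force: [0.6, 0.6, 0.3]
gripper_width: -0.002
```

```bash
cat >> h.py <<'E'
def wproj(s,P):
    c=camera_params('wrist');q=s['tool_rot'];r=R.from_quat([q[1],q[2],q[3],q[0]])
    T=np.eye(4);T[:3,:3]=r.as_matrix();T[:3,3]=s['tool_pos']
    M=np.linalg.inv(T@c['tool_from_camera'])
    K=np.array([[c['fx'],0,c['cx']],[0,c['fy'],c['cy']],[0,0,1]])
    rv=cv2.Rodrigues(M[:3,:3])[0]
    return cv2.projectPoints(np.asarray(P,float).reshape(-1,1,3),rv,M[:3,3],K,np.array([c['k1'],0,0,0,0.]))[0].reshape(-1,2)
def whull(s,p):
    return cv2.convexHull(np.float32(np.r_[wproj(s,p+circ),wproj(s,p+circ-[0,0,.018])]))
def wfit(name,p0):
    s=monitor.state(); im=grab_frame('wrist'); cv2.imwrite(f'pics/{name}.png',im)
    pre=cen(whull(s,np.array(p0)))[0]
    b=min(blobs(im),key=lambda b:np.linalg.norm(b[0]-pre))
    f=lambda p:np.r_[cen(whull(s,p))[0]-b[0],(np.sqrt(cen(whull(s,p))[1])-np.sqrt(b[1]))]
    r=least_squares(f,p0,diff_step=1e-3,x_scale=.1)
    f2=lambda p:np.r_[cen(whull(s,np.r_[p,p0[2]]))[0]-b[0]]
    r2=least_squares(f2,p0[:2],diff_step=1e-3,x_scale=.1)
    print('pred',pre.round(1),'blob',b[0].round(1),b[1],'fit3',r.x.round(4),'fit at z',r2.x.round(4))
E
python3 -c "
from h import *
to([.476,-.236,.112])
wfit('w2',L[1])"
```

```text
t 1.45 pos [ 0.4785 -0.2306  0.1577] F [0.6  0.57 0.31] grip -0.0
delta cm [-0.38  0.5   4.56] level rotvec [-0.0089 -0.0014  0.0051]
pred [340.8 221.6] blob [339.7 224.3] 16867 fit3 [ 0.5034 -0.2364  0.1032] fit at z [ 0.5043 -0.236 ]
```

Request:
play_rows(
  commands=[
    {"dx":-0.4,"dy":0.5,"dz":3.5,"rx":-0.009,"ry":-0.001,"rz":0.005,"claw":1.0},
    {"dx":-0.4,"dy":0.5,"dz":3.5,"rx":-0.009,"ry":-0.001,"rz":0.005,"claw":1.0},
    {"dx":-0.4,"dy":0.5,"dz":3.5,"rx":-0.009,"ry":-0.001,"rz":0.005,"claw":1.0},
    {"dx":-0.4,"dy":0.5,"dz":3.5,"rx":-0.009,"ry":-0.001,"rz":0.005,"claw":1.0},
  ],
)

```text
time: 1.9
tool_pos: [0.4769, -0.2376, 0.1254]
tool_rot: [0.001, 0.992, 0.123, 0.002]
contact_force: [0.3, 0.4, 0.7]
gripper_width: -0.001
```

```bash
python3 -c "
from h import *
to([.474,-.236,.112])"
```

```text
t 1.9 pos [ 0.4769 -0.2376  0.1254] F [0.28 0.4  0.69] grip -0.0
delta cm [-0.25 -0.23  1.34] level rotvec [ 0.0031 -0.0033 -0.0013]
```

Request:
play_rows(
  commands=[
    {"dx":-0.2,"dy":-0.2,"dz":0.3,"rx":0.003,"ry":-0.003,"rz":0.0,"claw":1.0},
    {"dx":-0.2,"dy":-0.2,"dz":0.6,"rx":0.003,"ry":-0.003,"rz":0.0,"claw":1.0},
    {"dx":-0.2,"dy":-0.2,"dz":0.9,"rx":0.003,"ry":-0.003,"rz":0.0,"claw":1.0},
    {"dx":-0.2,"dy":-0.2,"dz":1.0,"rx":0.003,"ry":-0.003,"rz":0.0,"claw":1.0},
    {"dx":-0.2,"dy":-0.2,"dz":1.0,"rx":0.003,"ry":-0.003,"rz":0.0,"claw":1.0},
  ],
)

```text
time: 2.4
tool_pos: [0.4744, -0.236, 0.115]
tool_rot: [-0.0, 0.992, 0.123, -0.0]
contact_force: [-0.6, 0.1, 0.3]
gripper_width: -0.003
```

```bash
python3 -c "
from h import *
to([.474,-.236,.112])"
```

```text
t 2.4 pos [ 0.4744 -0.236   0.115 ] F [-0.56  0.07  0.27] grip -0.0
delta cm [-0.04 -0.    0.3 ] level rotvec [-0.0004  0.0001 -0.0011]
```

Request:
play_rows(
  commands=[
    {"dx":0.0,"dy":0.0,"dz":0.2,"rx":0.0,"ry":0.0,"rz":0.0,"claw":1.0},
    {"dx":0.0,"dy":0.0,"dz":0.4,"rx":0.0,"ry":0.0,"rz":0.0,"claw":1.0},
    {"dx":0.0,"dy":0.0,"dz":0.6,"rx":0.0,"ry":0.0,"rz":0.0,"claw":1.0},
    {"dx":0.0,"dy":0.0,"dz":0.6,"rx":0.0,"ry":0.0,"rz":0.0,"claw":1.0},
  ],
)

```text
time: 2.8
tool_pos: [0.4743, -0.2359, 0.1089]
tool_rot: [-0.0, 0.992, 0.123, -0.0]
contact_force: [0.3, -0.1, 0.2]
gripper_width: 0.0
```

Request:
play_rows(
  commands=[
    {"dx":0.0,"dy":0.0,"dz":0.15,"rx":0.0,"ry":0.0,"rz":0.0,"claw":1.0},
    {"dx":0.0,"dy":0.0,"dz":0.3,"rx":0.0,"ry":0.0,"rz":0.0,"claw":1.0},
    {"dx":0.0,"dy":0.0,"dz":0.3,"rx":0.0,"ry":0.0,"rz":0.0,"claw":1.0},
  ],
)

```text
time: 3.1
tool_pos: [0.4745, -0.2361, 0.1082]
tool_rot: [-0.0, 0.992, 0.123, -0.001]
contact_force: [-5.7, 3.8, 12.7]
gripper_width: -0.0
```

Request:
play_rows(
  commands=[
    {"dx":0.0,"dy":0.0,"dz":-2.0,"rx":0.0,"ry":0.0,"rz":0.0,"claw":1.0},
    {"dx":0.0,"dy":0.0,"dz":-4.5,"rx":0.0,"ry":0.0,"rz":0.0,"claw":1.0},
    {"dx":0.0,"dy":0.0,"dz":-4.5,"rx":0.0,"ry":0.0,"rz":0.0,"claw":1.0},
  ],
)

```text
time: 3.4
tool_pos: [0.4767, -0.2375, 0.1574]
tool_rot: [0.002, 0.992, 0.123, 0.002]
contact_force: [0.4, -0.3, 0.0]
gripper_width: -0.001
```

```bash
python3 -c "
from h import *
to([.540,-.086,.14])"
```

```text
t 3.4 pos [ 0.4767 -0.2375  0.1574] F [ 0.36 -0.35  0.  ] grip -0.0
delta cm [  9.84 -13.15   1.72] level rotvec [ 0.0047 -0.0041 -0.0008]
```

Request:
play_rows(
  commands=[
    {"dx":3.0,"dy":-4.0,"dz":0.0,"rx":0.005,"ry":-0.004,"rz":0.0,"claw":1.0},
    {"dx":6.0,"dy":-8.0,"dz":0.0,"rx":0.005,"ry":-0.004,"rz":0.0,"claw":1.0},
    {"dx":9.0,"dy":-12.0,"dz":1.0,"rx":0.005,"ry":-0.004,"rz":0.0,"claw":1.0},
    {"dx":9.8,"dy":-13.1,"dz":2.0,"rx":0.005,"ry":-0.004,"rz":0.0,"claw":1.0},
    {"dx":9.8,"dy":-13.1,"dz":2.0,"rx":0.005,"ry":-0.004,"rz":0.0,"claw":1.0},
  ],
)

```text
time: 3.9
tool_pos: [0.5385, -0.0846, 0.1342]
tool_rot: [-0.001, 0.992, 0.125, -0.002]
contact_force: [-1.0, 0.0, 0.2]
gripper_width: 0.002
```

```bash
python3 -c "
from h import *
to([.540,-.086,.085])"
```

```text
t 3.9 pos [ 0.5385 -0.0846  0.1342] F [-0.99  0.02  0.2 ] grip 0.0
delta cm [0.13 0.19 4.92] level rotvec [-0.0025  0.0041  0.0027]
```

Request:
play_rows(
  commands=[
    {"dx":0.1,"dy":0.2,"dz":2.0,"rx":-0.0025,"ry":0.004,"rz":0.003,"claw":1.0},
    {"dx":0.1,"dy":0.2,"dz":4.0,"rx":-0.0025,"ry":0.004,"rz":0.003,"claw":1.0},
    {"dx":0.1,"dy":0.2,"dz":4.9,"rx":-0.0025,"ry":0.004,"rz":0.003,"claw":1.0},
    {"dx":0.1,"dy":0.2,"dz":4.9,"rx":-0.0025,"ry":0.004,"rz":0.003,"claw":1.0},
    {"dx":0.1,"dy":0.2,"dz":4.9,"rx":-0.0025,"ry":0.004,"rz":0.003,"claw":1.0},
  ],
)

```text
time: 4.4
tool_pos: [0.5399, -0.0871, 0.0857]
tool_rot: [0.0, 0.992, 0.123, 0.0]
contact_force: [-0.7, 0.7, 0.5]
gripper_width: -0.002
```

```bash
python3 -c "
from h import *
to([.541,-.086,.077])"
```

```text
t 4.4 pos [ 0.5399 -0.0871  0.0857] F [-0.74  0.67  0.49] grip -0.0
delta cm [ 0.13 -0.08  0.87] level rotvec [ 0.0004 -0.0003 -0.0014]
```

Request:
play_rows(
  commands=[
    {"dx":0.1,"dy":0.0,"dz":0.3,"rx":0.0,"ry":0.0,"rz":0.0,"claw":1.0},
    {"dx":0.1,"dy":0.0,"dz":0.6,"rx":0.0,"ry":0.0,"rz":0.0,"claw":1.0},
    {"dx":0.1,"dy":0.0,"dz":0.8,"rx":0.0,"ry":0.0,"rz":0.0,"claw":1.0},
    {"dx":0.1,"dy":0.0,"dz":0.8,"rx":0.0,"ry":0.0,"rz":0.0,"claw":1.0},
  ],
)

```text
time: 4.8
tool_pos: [0.5408, -0.0868, 0.0775]
tool_rot: [0.0, 0.992, 0.123, -0.0]
contact_force: [-0.3, -0.1, -0.3]
gripper_width: 0.001
```

Request:
play_rows(
  commands=[
    {"dx":0.0,"dy":0.0,"dz":0.1,"rx":0.0,"ry":0.0,"rz":0.0,"claw":1.0},
    {"dx":0.0,"dy":0.0,"dz":0.2,"rx":0.0,"ry":0.0,"rz":0.0,"claw":1.0},
    {"dx":0.0,"dy":0.0,"dz":0.2,"rx":0.0,"ry":0.0,"rz":0.0,"claw":1.0},
  ],
)

```text
time: 5.1
tool_pos: [0.5409, -0.0868, 0.0758]
tool_rot: [0.0, 0.992, 0.123, 0.0]
contact_force: [-0.9, 0.2, 1.5]
gripper_width: -0.001
```

Contact seems to start near z = 0.0758.

Request:
play_rows(
  commands=[
    {"dx":0.0,"dy":0.0,"dz":0.1,"rx":0.0,"ry":0.0,"rz":0.0,"claw":1.0},
    {"dx":0.0,"dy":0.0,"dz":0.1,"rx":0.0,"ry":0.0,"rz":0.0,"claw":1.0},
    {"dx":0.0,"dy":0.0,"dz":0.1,"rx":0.0,"ry":0.0,"rz":0.0,"claw":1.0},
  ],
)

```text
time: 5.4
tool_pos: [0.5409, -0.0868, 0.0756]
tool_rot: [0.0, 0.992, 0.123, -0.0]
contact_force: [-3.5, 0.8, 6.5]
gripper_width: -0.001
```

Request:
play_rows(
  commands=[
    {"dx":0.0,"dy":0.0,"dz":-2.0,"rx":0.0,"ry":0.0,"rz":0.0,"claw":1.0},
    {"dx":0.0,"dy":0.0,"dz":-4.5,"rx":0.0,"ry":0.0,"rz":0.0,"claw":1.0},
    {"dx":0.0,"dy":0.0,"dz":-6.5,"rx":0.0,"ry":0.0,"rz":0.0,"claw":1.0},
    {"dx":0.0,"dy":0.0,"dz":-6.5,"rx":0.0,"ry":0.0,"rz":0.0,"claw":1.0},
  ],
)

```text
time: 5.8
tool_pos: [0.5432, -0.0874, 0.1441]
tool_rot: [0.002, 0.992, 0.123, 0.003]
contact_force: [0.1, -0.2, 0.1]
gripper_width: -0.001
```

```bash
python3 -c "
from h import *
to([.507,.0816,.14])"
```

```text
t 5.8 pos [ 0.5432 -0.0874  0.1441] F [ 0.09 -0.21  0.12] grip -0.0
delta cm [  0.62 -17.27   0.35] level rotvec [ 0.0038 -0.0056 -0.001 ]
```

Request:
play_rows(
  commands=[
    {"dx":0.6,"dy":-4.0,"dz":0.0,"rx":0.004,"ry":-0.006,"rz":0.0,"claw":1.0},
    {"dx":0.6,"dy":-8.0,"dz":0.0,"rx":0.004,"ry":-0.006,"rz":0.0,"claw":1.0},
    {"dx":0.6,"dy":-12.0,"dz":0.0,"rx":0.004,"ry":-0.006,"rz":0.0,"claw":1.0},
    {"dx":0.6,"dy":-16.0,"dz":0.3,"rx":0.004,"ry":-0.006,"rz":0.0,"claw":1.0},
    {"dx":0.6,"dy":-17.2,"dz":0.5,"rx":0.004,"ry":-0.006,"rz":0.0,"claw":1.0},
  ],
)

```text
time: 6.3
tool_pos: [0.5051, 0.0836, 0.1365]
tool_rot: [-0.001, 0.992, 0.125, -0.001]
contact_force: [-0.1, -0.6, 0.0]
gripper_width: 0.0
```

```bash
python3 -c "
from h import *
to([.507,.0816,.1])"
```

```text
t 6.3 pos [0.5051 0.0836 0.1365] F [-0.11 -0.62  0.02] grip 0.0
delta cm [0.15 0.24 3.65] level rotvec [-0.0016  0.0027  0.0022]
```

Request:
play_rows(
  commands=[
    {"dx":0.1,"dy":0.2,"dz":1.5,"rx":-0.002,"ry":0.003,"rz":0.002,"claw":1.0},
    {"dx":0.1,"dy":0.2,"dz":3.0,"rx":-0.002,"ry":0.003,"rz":0.002,"claw":1.0},
    {"dx":0.1,"dy":0.2,"dz":3.7,"rx":-0.002,"ry":0.003,"rz":0.002,"claw":1.0},
    {"dx":0.1,"dy":0.2,"dz":3.7,"rx":-0.002,"ry":0.003,"rz":0.002,"claw":1.0},
    {"dx":0.1,"dy":0.2,"dz":3.7,"rx":-0.002,"ry":0.003,"rz":0.002,"claw":1.0},
  ],
)

```text
time: 6.8
tool_pos: [0.5067, 0.0813, 0.0994]
tool_rot: [0.0, 0.992, 0.123, 0.0]
contact_force: [1.2, 0.7, 0.8]
gripper_width: 0.004
```

```bash
python3 -c "
from h import *
to([.507,.0816,.092])"
```

```text
t 6.8 pos [0.5067 0.0813 0.0994] F [1.2  0.71 0.82] grip 0.0
delta cm [ 0.04 -0.02  0.74] level rotvec [ 0.0004  0.     -0.0008]
```

Request:
play_rows(
  commands=[
    {"dx":0.0,"dy":0.0,"dz":0.3,"rx":0.0,"ry":0.0,"rz":0.0,"claw":1.0},
    {"dx":0.0,"dy":0.0,"dz":0.6,"rx":0.0,"ry":0.0,"rz":0.0,"claw":1.0},
    {"dx":0.0,"dy":0.0,"dz":0.7,"rx":0.0,"ry":0.0,"rz":0.0,"claw":1.0},
    {"dx":0.0,"dy":0.0,"dz":0.7,"rx":0.0,"ry":0.0,"rz":0.0,"claw":1.0},
  ],
)

```text
time: 7.2
tool_pos: [0.5066, 0.0813, 0.0923]
tool_rot: [0.0, 0.992, 0.123, -0.0]
contact_force: [-0.2, -0.7, 0.1]
gripper_width: 0.002
```

Request:
play_rows(
  commands=[
    {"dx":0.0,"dy":0.0,"dz":0.1,"rx":0.0,"ry":0.0,"rz":0.0,"claw":1.0},
    {"dx":0.0,"dy":0.0,"dz":0.1,"rx":0.0,"ry":0.0,"rz":0.0,"claw":1.0},
    {"dx":0.0,"dy":0.0,"dz":0.1,"rx":0.0,"ry":0.0,"rz":0.0,"claw":1.0},
  ],
)

```text
time: 7.5
tool_pos: [0.5067, 0.0813, 0.0914]
tool_rot: [0.0, 0.992, 0.123, 0.0]
contact_force: [-0.0, -0.1, 0.3]
gripper_width: 0.0
```

Request:
play_rows(
  commands=[
    {"dx":0.0,"dy":0.0,"dz":0.1,"rx":0.0,"ry":0.0,"rz":0.0,"claw":1.0},
    {"dx":0.0,"dy":0.0,"dz":0.1,"rx":0.0,"ry":0.0,"rz":0.0,"claw":1.0},
    {"dx":0.0,"dy":0.0,"dz":0.1,"rx":0.0,"ry":0.0,"rz":0.0,"claw":1.0},
  ],
)

```text
time: 7.8
tool_pos: [0.5067, 0.0813, 0.0905]
tool_rot: [0.0, 0.992, 0.123, 0.0]
contact_force: [-1.7, 0.3, 0.7]
gripper_width: -0.001
```

Request:
play_rows(
  commands=[
    {"dx":0.0,"dy":0.0,"dz":0.1,"rx":0.0,"ry":0.0,"rz":0.0,"claw":1.0},
    {"dx":0.0,"dy":0.0,"dz":0.1,"rx":0.0,"ry":0.0,"rz":0.0,"claw":1.0},
    {"dx":0.0,"dy":0.0,"dz":0.1,"rx":0.0,"ry":0.0,"rz":0.0,"claw":1.0},
  ],
)

```text
time: 8.1
tool_pos: [0.5067, 0.0813, 0.0895]
tool_rot: [0.0, 0.992, 0.123, 0.0]
contact_force: [-1.0, -1.0, 1.8]
gripper_width: -0.005
```

Request:
play_rows(
  commands=[
    {"dx":0.0,"dy":0.0,"dz":0.1,"rx":0.0,"ry":0.0,"rz":0.0,"claw":1.0},
    {"dx":0.0,"dy":0.0,"dz":0.1,"rx":0.0,"ry":0.0,"rz":0.0,"claw":1.0},
    {"dx":0.0,"dy":0.0,"dz":0.1,"rx":0.0,"ry":0.0,"rz":0.0,"claw":1.0},
  ],
)

```text
time: 8.4
tool_pos: [0.5067, 0.0813, 0.0886]
tool_rot: [0.0, 0.992, 0.123, -0.0]
contact_force: [-1.2, -1.0, 3.0]
gripper_width: -0.003
```

Request:
play_rows(
  commands=[
    {"dx":0.0,"dy":0.0,"dz":0.1,"rx":0.0,"ry":0.0,"rz":0.0,"claw":1.0},
    {"dx":0.0,"dy":0.0,"dz":0.1,"rx":0.0,"ry":0.0,"rz":0.0,"claw":1.0},
    {"dx":0.0,"dy":0.0,"dz":0.1,"rx":0.0,"ry":0.0,"rz":0.0,"claw":1.0},
  ],
)

```text
time: 8.7
tool_pos: [0.5067, 0.0812, 0.0883]
tool_rot: [0.0, 0.992, 0.123, -0.0]
contact_force: [-3.6, -0.9, 6.7]
gripper_width: -0.005
```

Request:
play_rows(
  commands=[
    {"dx":0.0,"dy":0.0,"dz":-1.5,"rx":0.0,"ry":0.0,"rz":0.0,"claw":1.0},
    {"dx":0.0,"dy":0.0,"dz":-3.5,"rx":0.0,"ry":0.0,"rz":0.0,"claw":1.0},
    {"dx":0.0,"dy":0.0,"dz":-5.5,"rx":0.0,"ry":0.0,"rz":0.0,"claw":1.0},
    {"dx":0.0,"dy":0.0,"dz":-6.0,"rx":0.0,"ry":0.0,"rz":0.0,"claw":1.0},
  ],
)

```text
time: 9.1
tool_pos: [0.5083, 0.0814, 0.1506]
tool_rot: [0.001, 0.992, 0.123, 0.002]
contact_force: [0.4, 1.1, 0.4]
gripper_width: 0.002
```

```bash
python3 -c "
from h import *
to([.421,.228,.15])"
```

```text
t 9.1 pos [0.5083 0.0814 0.1506] F [0.45 1.14 0.38] grip 0.0
delta cm [-4.880e+00 -1.635e+01  1.000e-02] level rotvec [ 0.0016 -0.0042 -0.0006]
```

Request:
play_rows(
  commands=[
    {"dx":-1.2,"dy":-4.0,"dz":0.0,"rx":0.002,"ry":-0.004,"rz":0.0,"claw":1.0},
    {"dx":-2.4,"dy":-8.0,"dz":0.0,"rx":0.002,"ry":-0.004,"rz":0.0,"claw":1.0},
    {"dx":-3.6,"dy":-12.0,"dz":0.0,"rx":0.002,"ry":-0.004,"rz":0.0,"claw":1.0},
    {"dx":-4.8,"dy":-16.0,"dz":0.0,"rx":0.002,"ry":-0.004,"rz":0.0,"claw":1.0},
    {"dx":-4.9,"dy":-16.3,"dz":0.5,"rx":0.002,"ry":-0.004,"rz":0.0,"claw":1.0},
  ],
)

```text
time: 9.6
tool_pos: [0.419, 0.2303, 0.1445]
tool_rot: [-0.001, 0.992, 0.126, 0.0]
contact_force: [0.6, 0.3, -0.4]
gripper_width: 0.001
```

```bash
python3 -c "
from h import *
to([.421,.228,.112])"
```

```text
t 9.6 pos [0.419  0.2303 0.1445] F [ 0.65  0.29 -0.4 ] grip 0.0
delta cm [0.14 0.28 3.25] level rotvec [-0.0018 -0.0004  0.0043]
```

Request:
play_rows(
  commands=[
    {"dx":0.1,"dy":0.3,"dz":1.5,"rx":-0.002,"ry":0.0,"rz":0.004,"claw":1.0},
    {"dx":0.1,"dy":0.3,"dz":2.7,"rx":-0.002,"ry":0.0,"rz":0.004,"claw":1.0},
    {"dx":0.1,"dy":0.3,"dz":3.7,"rx":-0.002,"ry":0.0,"rz":0.004,"claw":1.0},
    {"dx":0.1,"dy":0.3,"dz":3.9,"rx":-0.002,"ry":0.0,"rz":0.004,"claw":1.0},
    {"dx":0.1,"dy":0.3,"dz":3.9,"rx":-0.002,"ry":0.0,"rz":0.004,"claw":1.0},
  ],
)

```text
time: 10.1
tool_pos: [0.4206, 0.2272, 0.1048]
tool_rot: [0.0, 0.992, 0.123, -0.0]
contact_force: [0.3, 0.6, 0.4]
gripper_width: -0.002
```

Request:
play_rows(
  commands=[
    {"dx":0.0,"dy":0.0,"dz":0.1,"rx":0.0,"ry":0.0,"rz":0.0,"claw":1.0},
    {"dx":0.0,"dy":0.0,"dz":0.2,"rx":0.0,"ry":0.0,"rz":0.0,"claw":1.0},
    {"dx":0.0,"dy":0.0,"dz":0.2,"rx":0.0,"ry":0.0,"rz":0.0,"claw":1.0},
  ],
)

```text
time: 10.4
tool_pos: [0.4209, 0.2271, 0.1031]
tool_rot: [0.0, 0.992, 0.123, -0.0]
contact_force: [-0.3, 0.4, -0.2]
gripper_width: -0.005
```

Request:
play_rows(
  commands=[
    {"dx":0.0,"dy":0.0,"dz":0.1,"rx":0.0,"ry":0.0,"rz":0.0,"claw":1.0},
    {"dx":0.0,"dy":0.0,"dz":0.1,"rx":0.0,"ry":0.0,"rz":0.0,"claw":1.0},
    {"dx":0.0,"dy":0.0,"dz":0.1,"rx":0.0,"ry":0.0,"rz":0.0,"claw":1.0},
  ],
)

```text
time: 10.7
tool_pos: [0.4209, 0.2272, 0.1022]
tool_rot: [0.0, 0.992, 0.123, -0.0]
contact_force: [0.3, -0.7, 0.4]
gripper_width: -0.0
```

Request:
play_rows(
  commands=[
    {"dx":0.0,"dy":0.0,"dz":0.1,"rx":0.0,"ry":0.0,"rz":0.0,"claw":1.0},
    {"dx":0.0,"dy":0.0,"dz":0.1,"rx":0.0,"ry":0.0,"rz":0.0,"claw":1.0},
    {"dx":0.0,"dy":0.0,"dz":0.1,"rx":0.0,"ry":0.0,"rz":0.0,"claw":1.0},
  ],
)

```text
time: 11.0
tool_pos: [0.4209, 0.2272, 0.1012]
tool_rot: [0.0, 0.992, 0.123, -0.0]
contact_force: [-0.5, 0.5, 0.5]
gripper_width: 0.002
```

Request:
play_rows(
  commands=[
    {"dx":0.0,"dy":0.0,"dz":0.1,"rx":0.0,"ry":0.0,"rz":0.0,"claw":1.0},
    {"dx":0.0,"dy":0.0,"dz":0.1,"rx":0.0,"ry":0.0,"rz":0.0,"claw":1.0},
    {"dx":0.0,"dy":0.0,"dz":0.1,"rx":0.0,"ry":0.0,"rz":0.0,"claw":1.0},
  ],
)

```text
time: 11.3
tool_pos: [0.421, 0.2273, 0.1006]
tool_rot: [0.0, 0.992, 0.123, -0.0]
contact_force: [-1.1, -0.9, 5.2]
gripper_width: -0.003
```

L4 is firm like L1 and L2, and only L3 (scene pixel 338,257) gave way, so L3 is the high lid. I'm going back to its middle.

Request:
play_rows(
  commands=[
    {"dx":0.0,"dy":0.0,"dz":-1.5,"rx":0.0,"ry":0.0,"rz":0.0,"claw":1.0},
    {"dx":0.0,"dy":0.0,"dz":-3.5,"rx":0.0,"ry":0.0,"rz":0.0,"claw":1.0},
    {"dx":0.0,"dy":0.0,"dz":-5.0,"rx":0.0,"ry":0.0,"rz":0.0,"claw":1.0},
    {"dx":0.0,"dy":0.0,"dz":-5.0,"rx":0.0,"ry":0.0,"rz":0.0,"claw":1.0},
  ],
)

```text
time: 11.7
tool_pos: [0.4226, 0.2279, 0.1532]
tool_rot: [-0.0, 0.992, 0.123, 0.002]
contact_force: [0.4, 0.3, 0.9]
gripper_width: 0.001
```

```bash
python3 -c "
from h import *
to([.5375,.0816,.15])"
```

```text
t 11.7 pos [0.4226 0.2279 0.1532] F [0.36 0.33 0.87] grip 0.0
delta cm [ 7.56 16.99  0.35] level rotvec [-0.0003 -0.0051 -0.0007]
```

Request:
play_rows(
  commands=[
    {"dx":1.0,"dy":4.0,"dz":0.0,"rx":0.0,"ry":-0.005,"rz":0.0,"claw":1.0},
    {"dx":2.0,"dy":8.0,"dz":0.0,"rx":0.0,"ry":-0.005,"rz":0.0,"claw":1.0},
    {"dx":3.0,"dy":12.0,"dz":0.0,"rx":0.0,"ry":-0.005,"rz":0.0,"claw":1.0},
    {"dx":4.0,"dy":14.5,"dz":0.0,"rx":0.0,"ry":-0.005,"rz":0.0,"claw":1.0},
    {"dx":4.5,"dy":15.5,"dz":0.0,"rx":0.0,"ry":-0.005,"rz":0.0,"claw":1.0},
  ],
)

```text
time: 12.2
tool_pos: [0.5047, 0.0866, 0.1524]
tool_rot: [-0.0, 0.993, 0.122, -0.0]
contact_force: [0.2, -0.1, 0.8]
gripper_width: -0.002
```

Request:
play_rows(
  commands=[
    {"dx":0.0,"dy":0.0,"dz":0.0,"rx":0.0,"ry":0.0,"rz":0.0,"claw":1.0},
    {"dx":0.0,"dy":0.0,"dz":0.0,"rx":0.0,"ry":0.0,"rz":0.0,"claw":1.0},
    {"dx":0.0,"dy":0.0,"dz":0.0,"rx":0.0,"ry":0.0,"rz":0.0,"claw":1.0},
  ],
)

```text
time: 12.5
tool_pos: [0.5039, 0.0876, 0.1519]
tool_rot: [-0.0, 0.992, 0.123, -0.001]
contact_force: [0.1, -0.6, 0.3]
gripper_width: 0.001
```

```bash
python3 -c "
from h import *
wfit('w3',L[3])
to([.5375,.0816,.1])"
```

```text
pred [341.9 207.9] blob [340.  209.8] 15739 fit3 [0.5355 0.0821 0.0866] fit at z [0.536  0.0824]
t 12.55 pos [0.504  0.0877 0.1521] F [-0.43 -0.25  0.04] grip 0.0
delta cm [3.11 1.41 5.2 ] level rotvec [-0.0006  0.0015 -0.0019]
```

View pics/w3.png

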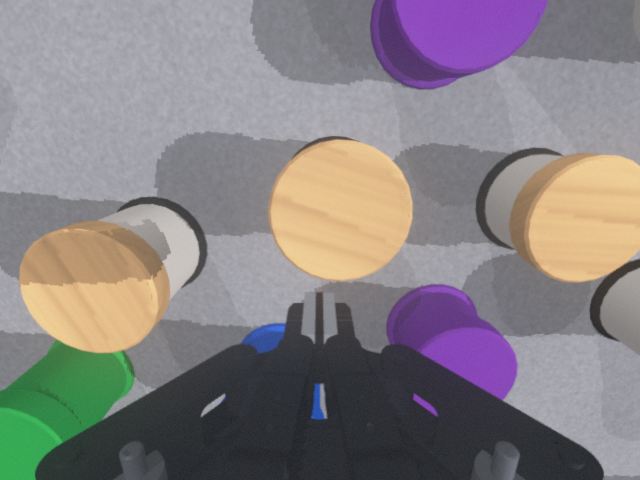

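Lid 3 sits at wrist pixel (340,210) between bamboo L4 on the left and L2 on the right, and the purple, blue and green jars are the look-alikes. The fit agrees within 2 mm, so its centre is about (0.537, 0.082).

Request:
play_rows(
  commands=[
    {"dx":1.5,"dy":0.7,"dz":1.0,"rx":0.0,"ry":0.0,"rz":0.0,"claw":1.0},
    {"dx":3.0,"dy":1.4,"dz":2.5,"rx":0.0,"ry":0.0,"rz":0.0,"claw":1.0},
    {"dx":3.0,"dy":1.4,"dz":4.0,"rx":0.0,"ry":0.0,"rz":0.0,"claw":1.0},
    {"dx":3.0,"dy":1.4,"dz":5.0,"rx":0.0,"ry":0.0,"rz":0.0,"claw":1.0},
    {"dx":3.0,"dy":1.4,"dz":5.2,"rx":0.0,"ry":0.0,"rz":0.0,"claw":1.0},
  ],
)

```text
time: 13.05
tool_pos: [0.5344, 0.0819, 0.0978]
tool_rot: [-0.0, 0.992, 0.123, -0.003]
contact_force: [0.0, -0.5, -1.0]
gripper_width: 0.001
```

```bash
python3 -c "
from h import *
to([.537,.082,.0925])"
```

```text
t 13.05 pos [0.5344 0.0819 0.0978] F [ 0.04 -0.53 -0.98] grip 0.0
delta cm [0.26 0.06 0.53] level rotvec [-0.0016  0.0054 -0.0012]
```

Request:
play_rows(
  commands=[
    {"dx":0.2,"dy":0.0,"dz":0.0,"rx":-0.002,"ry":0.005,"rz":-0.001,"claw":1.0},
    {"dx":0.2,"dy":0.0,"dz":0.3,"rx":-0.002,"ry":0.005,"rz":-0.001,"claw":1.0},
    {"dx":0.2,"dy":0.0,"dz":0.5,"rx":-0.002,"ry":0.005,"rz":-0.001,"claw":1.0},
    {"dx":0.2,"dy":0.0,"dz":0.5,"rx":-0.002,"ry":0.005,"rz":-0.001,"claw":1.0},
  ],
)

```text
time: 13.45
tool_pos: [0.5362, 0.0824, 0.0929]
tool_rot: [0.0, 0.992, 0.124, -0.0]
contact_force: [0.3, 0.2, 0.7]
gripper_width: 0.002
```

Request:
play_rows(
  commands=[
    {"dx":0.0,"dy":0.0,"dz":0.1,"rx":0.0,"ry":0.0,"rz":0.0,"claw":1.0},
    {"dx":0.0,"dy":0.0,"dz":0.2,"rx":0.0,"ry":0.0,"rz":0.0,"claw":1.0},
    {"dx":0.0,"dy":0.0,"dz":0.2,"rx":0.0,"ry":0.0,"rz":0.0,"claw":1.0},
  ],
)

```text
time: 13.75
tool_pos: [0.5366, 0.0824, 0.0919]
tool_rot: [0.0, 0.992, 0.123, 0.0]
contact_force: [-2.6, -0.3, 4.9]
gripper_width: 0.0
```

Request:
play_rows(
  commands=[
    {"dx":0.0,"dy":0.0,"dz":0.1,"rx":0.0,"ry":0.0,"rz":0.0,"claw":1.0},
    {"dx":0.0,"dy":0.0,"dz":0.2,"rx":0.0,"ry":0.0,"rz":0.0,"claw":1.0},
    {"dx":0.0,"dy":0.0,"dz":0.25,"rx":0.0,"ry":0.0,"rz":0.0,"claw":1.0},
    {"dx":0.0,"dy":0.0,"dz":0.25,"rx":0.0,"ry":0.0,"rz":0.0,"claw":1.0},
  ],
)

```text
time: 14.15
tool_pos: [0.5366, 0.0824, 0.0907]
tool_rot: [0.0, 0.992, 0.124, -0.0]
contact_force: [-4.5, -0.3, 8.7]
gripper_width: -0.001
```

Request:
play_rows(
  commands=[
    {"dx":0.0,"dy":0.0,"dz":0.2,"rx":0.0,"ry":0.0,"rz":0.0,"claw":1.0},
    {"dx":0.0,"dy":0.0,"dz":0.25,"rx":0.0,"ry":0.0,"rz":0.0,"claw":1.0},
    {"dx":0.0,"dy":0.0,"dz":0.25,"rx":0.0,"ry":0.0,"rz":0.0,"claw":1.0},
  ],
)

```text
time: 14.45
tool_pos: [0.5366, 0.0824, 0.0895]
tool_rot: [0.0, 0.992, 0.124, -0.0]
contact_force: [-5.1, -0.4, 8.4]
gripper_width: -0.004
```

Sliding at about 9 N, as described.

Request:
play_rows(
  commands=[
    {"dx":0.0,"dy":0.0,"dz":0.25,"rx":0.0,"ry":0.0,"rz":0.0,"claw":1.0},
    {"dx":0.0,"dy":0.0,"dz":0.25,"rx":0.0,"ry":0.0,"rz":0.0,"claw":1.0},
    {"dx":0.0,"dy":0.0,"dz":0.25,"rx":0.0,"ry":0.0,"rz":0.0,"claw":1.0},
  ],
)

```text
time: 14.75
tool_pos: [0.5367, 0.0824, 0.0882]
tool_rot: [0.0, 0.992, 0.124, -0.001]
contact_force: [-4.1, -0.1, 6.9]
gripper_width: 0.003
```

Request:
play_rows(
  commands=[
    {"dx":0.0,"dy":0.0,"dz":0.25,"rx":0.0,"ry":0.0,"rz":0.0,"claw":1.0},
    {"dx":0.0,"dy":0.0,"dz":0.25,"rx":0.0,"ry":0.0,"rz":0.0,"claw":1.0},
    {"dx":0.0,"dy":0.0,"dz":0.25,"rx":0.0,"ry":0.0,"rz":0.0,"claw":1.0},
  ],
)

```text
time: 15.05
tool_pos: [0.5366, 0.0824, 0.0868]
tool_rot: [0.0, 0.992, 0.124, -0.001]
contact_force: [-3.4, -0.8, 7.2]
gripper_width: -0.003
```

Request:
play_rows(
  commands=[
    {"dx":0.0,"dy":0.0,"dz":0.25,"rx":0.0,"ry":0.0,"rz":0.0,"claw":1.0},
    {"dx":0.0,"dy":0.0,"dz":0.25,"rx":0.0,"ry":0.0,"rz":0.0,"claw":1.0},
    {"dx":0.0,"dy":0.0,"dz":0.25,"rx":0.0,"ry":0.0,"rz":0.0,"claw":1.0},
  ],
)

```text
time: 15.35
tool_pos: [0.5367, 0.0824, 0.0865]
tool_rot: [0.0, 0.992, 0.124, -0.001]
contact_force: [-5.6, -0.7, 12.2]
gripper_width: -0.003
```

Request:
play_rows(
  commands=[
    {"dx":0.0,"dy":0.0,"dz":0.3,"rx":0.0,"ry":0.0,"rz":0.0,"claw":1.0},
    {"dx":0.0,"dy":0.0,"dz":0.3,"rx":0.0,"ry":0.0,"rz":0.0,"claw":1.0},
    {"dx":0.0,"dy":0.0,"dz":0.3,"rx":0.0,"ry":0.0,"rz":0.0,"claw":1.0},
    {"dx":0.0,"dy":0.0,"dz":0.3,"rx":0.0,"ry":0.0,"rz":0.0,"claw":1.0},
  ],
)

```text
time: 15.75
tool_pos: [0.5367, 0.0824, 0.0864]
tool_rot: [0.0, 0.992, 0.124, -0.002]
contact_force: [-9.7, -0.5, 17.2]
gripper_width: -0.001
```

```bash
python3 - <<'E'
from h import *
for n in ["scene","top"]:
    im=grab_frame(n); cv2.imwrite(f"pics/{n}1.png",im)
    print(n,[(c.round(1).tolist(),int(a)) for c,a in blobs(im)])
for i in range(4):
    grab_frame("wrist"); s=monitor.state(); print(s['time'],s['tool_pos'].round(4),s['contact_force'].round(1))
E
```

```text
scene [([262.1, 194.6], 620), ([282.8, 238.1], 751), ([338.0, 260.6], 698), ([405.8, 263.8], 900), ([207.7, 395.1], 6081)]
top [([352.8, 220.9], 998), ([413.2, 246.8], 1074), ([225.2, 264.9], 985)]
15.9 [0.5367 0.0824 0.0864] [-8.6 -0.8 16.1]
15.95 [0.5367 0.0824 0.0864] [-9.4 -0.5 16.5]
16.0 [0.5367 0.0824 0.0864] [-9.6 -0.1 16.8]
16.05 [0.5367 0.0824 0.0864] [-9.2 -0.5 16.7]
```

View pics/scene1.png

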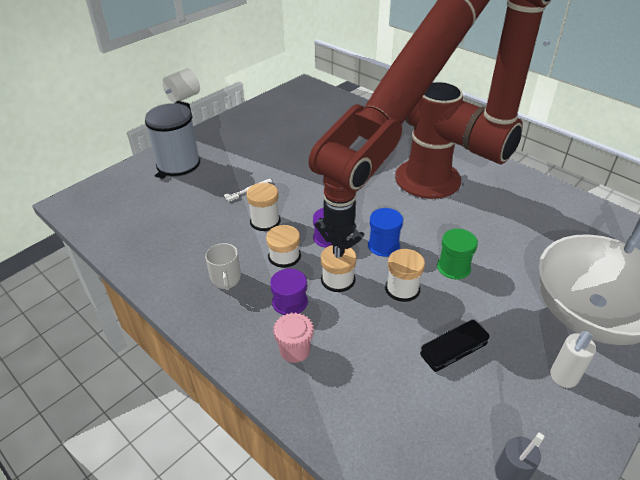

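The fingertip rests on lid 3 at scene pixel (338,255) with a steady push of about 16.5 N. The other lids' pixel positions match the first pictures except for the top-view blob of L4, whose area shrank with the arm over that part of the view. The mug, cup, case and brush look unmoved.

```bash
python3 -c "
from plant import ticket
print(ticket.job_done())"
```

```text
the job is handed in; nothing more can be done
None
```

I found the high lid, pushed it fully home and handed the job in at about 16 s with the fingertip still pressing on it. No verdict was reported.

**Finding it:** I pressed all four bamboo lids about 30 mm off centre. Three stayed firm, giving under 1 mm at 5 to 13 N. The lid at about (0.537, 0.082), scene pixel (338, 257), dipped about 2.7 mm under roughly 1 to 3 N and then stopped. That is slightly short of the 3 to 6 mm described, but clearly unlike the others.

**Pushing it home:** pressed at its middle, it slid at 7 to 9 N and stopped hard. The fingertip went from z = 0.092 to 0.0864, about 5.5 mm, and the force rose to 17 N.

**Last checks:**
- **Hold:** the fingertip was steady at z = 0.0864 with about 16.5 N down. There was also about 9 N of sideways force, probably friction, with no sliding.
- **Other lids:** in the scene view the other three were within 0.1 pixel of where they started. In the top view the lid at (0.450, 0.228) read 1.5 pixels off with a smaller blob. I put that down to the arm covering part of it, because the scene view showed no shift.
- **Bystanders:** the mug, denture cup, glasses case and brush looked unmoved by eye in the last scene picture; I did not measure them.

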